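# Swing the corner plate up to the beam and drop its bolt in

## Task

Swing the L-shaped corner plate round the one bolt it hangs on, by a push near its free corner, until its edge lies flush against the beam's standing leg. The beam has been set by eye and is only finger-tight, so feel for it and press gently: do not knock it round. Then take the hex-headed bolt parked in the post and drop it fully home, through the free hole in the plate and the slot below, with the plate still flush; leave the round-headed bolt and the spanner alone.

Things in the scene. Friction and masses are not known exactly. Their poses are not given: they have to be found in the camera images.
- post: Galvanised slotted-angle post, 570 mm long, fixed on packers. Flat leg on top (3 mm thick, x = -30 to 30, y = -210 to 360 mm), upper face 43 mm above the bench, space below. Origin: on the bench under the corner bolt. y runs along the post, x roughly along the beam. The two bolt parking holes are at x = 0, y = -85 and -155 mm.
- corner_bolt (a point): Top of the finger-tight corner bolt's nut (18 mm wide, 62 mm above the bench), on the axis about which plate and beam turn. Fixed to the post, axes as the post's.
- beam_square (a point): Where the beam's slot would be were the beam square: 100 mm from the corner bolt along the post's x, 43 mm above the bench. This point is fixed to the post; the real beam (300 mm of 45 x 40 mm angle, running to +x) is turned about the corner bolt by up to 0.17 rad either way, not measured. The slot is 12 mm wide, 30 mm long along the beam.
- beam_leg (a point): As beam_square (fixed to the post, true only for a square beam): inner face of the beam's standing leg, beside the slot, 26 mm to the -y side of it, at the level of the flat leg (43 mm). The leg is 3 mm thick, rises to 80 mm above the bench, and runs from 32 to 300 mm out along the beam. A push of about 5 N on the plate, 115 mm from the corner bolt, makes the beam slip.
- gusset: L-shaped steel corner plate, 4 mm thick, 0.46 kg, lying flat and loose on the corner bolt. Origin: pivot hole, underside (43 mm up). x along the arm meant for the beam: x -26 to 134, y -26 to 28 mm; other arm along y, the same. Its edge y = -26 mm belongs on the standing leg. It starts swung 0.42 to 0.72 rad anticlockwise (from above) of the post's x and drags with about 0.5 N.
- gusset_corner (a point): The plate's free corner, half-way through its thickness: x = 134, y = 28 mm of the plate, axes as the plate's. The inner edge (y = 28 mm) is straight and overhangs free space from x = 75 mm to this corner: the place to push.
- gusset_hole (a point): Centre of the plate's free round hole (12 mm wide) at x = 100, y = 0 mm of the plate, on its upper face, 47 mm above the bench. Axes as the plate's.
- bolt_head (a point): Centre of the head of the hex-headed steel bolt (35 g), which stands head up (z up) in one parking hole. Head 17 mm across flats, 8 mm high, underside on the post; flats face 0, 60 and 120 degrees from its x axis. Shank 10 mm thick, 26 mm long, end bevelled. Fully home, this point is 4 mm above the plate's upper face.
- round_bolt_head (a point): Round-headed (domed, 23 mm wide, 7 mm high) bolt in the other parking hole; the point is in its head, 3 mm above the post. To be left alone.
- spanner: Spanner lying on the bench to the left of the beam, 180 mm long. To be left alone.
Things that resemble listed ones, but are neither listed nor needed, are in the scene too. What is shaped like the gusset but brown is not meant.

How it is judged:
On the way:
1. the corner plate's long edge lies flush against the beam's standing leg (within 2 mm at the plate's free end) (y of beam_c0 in the frame of gusset above -0.03 m), for 0.2 s.
At the end, for the whole second after the job is handed in: The hex-headed bolt stands upright with its head down on the corner plate (within 2 mm), centred in the plate's free hole within 4 mm; the plate still lies along the beam's standing leg, within 2.7 mm at its free end, and is at rest (y of beam_c0 in the frame of gusset above -0.0308 m and horizontal distance between bolt_head and gusset_hole below 0.004 m and z of bolt_head in the frame of gusset below 0.01 m and angle between bolt_head's own z axis and vertical below 0.12 rad and linear speed of gusset below 0.01 m/s); the robot touches nothing.
It fails at once if the finger-tight beam is knocked round (its standing leg shifted by more than 2 mm at mid-length) (distance of beam_c0 from where it was at the start of the episode above 0.002 m).
It fails at once if the round-headed bolt is disturbed (moved more than 10 mm) (distance of round_bolt_head from where it was at the start of the episode above 0.01 m).
It fails at once if the spanner is disturbed (moved more than 20 mm) (distance of spanner from where it was at the start of the episode above 0.02 m).
It also fails if it takes over 72 s, if anything falls off the work surface, if the arm or the gripper's body presses on something with over 40 N, if the wrist force passes 120 N, or if a joint passes its speed limit or range.

## Robot

A 7-joint arm with a two-finger parallel gripper is mounted at the origin on the work surface. World frame = base frame: x ahead of the robot, y to its left, z up, the work surface at z = 0. Lengths are in m, angles in rad, forces in N, time in s.
With the tool pointing down it reaches from about 0.4 to 0.85 m from the base axis. Payload 4.5 kg.
Tool frame: the origin (TCP) lies at the very end of the fingers, on their centre line; the grasp point (between the pads) lies 19 mm behind it; z points along the fingers, x is the direction in which the jaws open and shut, and the axes are right-handed (so a half turn about z gives the same grasp; the last joint's range is limited). The gripper opens to 88 mm and grips with 3 to 60 N. Pads are 18 mm wide; open, the fingers measure 123 mm over their backs; the gripper's body (75 mm by 187 mm) begins 45 mm behind the grasp point.
Start: joints at [-1.148, 0.689, -0.195, 1.565, 0.157, 0.902, -0.215], TCP at [0.237, 0.578, 0.239] pointing down, gripper open.
Joint ranges: [-3.01, 3.01], [-0.46, 2.08], [-1.47, 1.51], [0.13, 2.56], [-1, 4.14], [0.04, 2.09], [-2.66, 2.66]. Speed limits (rad/s): [2.57, 2.57, 3.14, 3.14, 3.14, 3.14, 3.14].

## Interface

Orientations are given as a unit quaternion [x, y, z, w].
In Python, from plant import * gives the robot as it stands.
- The arm moves only by the tool apply_moves, never from a script. Its argument "series" is a list of rows, each an object of numbers: "x", "y", "z": the shift along the tool's x, y, z in units of 80 cm (1.0 is 80 cm); "wx", "wy", "wz": the turn, a rotation vector about the tool's x, y, z in units of pi rad (1.0 is pi rad); "fingers": the opening, from -1 (shut) to 1 (fully open), so that 0 is half open. In form: [{"x": .., "y": .., "z": .., "wx": .., "wy": .., "wz": .., "fingers": ..}, ...]. A call has 1 to 8 rows; each row shifts and turns the pose as measured when the row begins, along the tool's axes as they then stand; what a row does not reach is not made up. A row lasts 1/8 s, in which the tool goes at most 62.5 mm and 10.7 degrees, less where a joint would pass 70% of its speed; a pose out of reach is approached as far as the arm can. A call with a number of a shift or a turn outside -1 to 1 is refused whole. A call with a gripper value outside its range is refused whole. The fingers move at their own pace and stop on an object; "force" is the grip in N (left out, the last holds). Time passes only in rows, so rows that do not move let the fingers close. It gives the time, the measured TCP pose, the force and the opening at its end, in the units of the state.
- get_state(): the state, without advancing time (a new reading comes with each control period).
- snapshot(name): name is "side" or "top"; returns (picture, depth): 420x560x3 uint8, red, green, blue; 420x560 float32, m along the optical axis (not along the pixel's ray), 0 where there is no reading.
- camera_model(name): a dict with "camera_matrix" (3x3 intrinsics, pixels), "world_from_camera" (4x4, takes a point from camera to world coordinates). Camera axes: x right, y up, looking along -z (the intrinsics and any distortion apply to the point x, -y, -z); pixel columns grow to the right and rows downward; lengths in m; the calibration is good to about 2 mm. A picture is of the moment at which its call begins. camera_model takes no time and is no camera call.
- finish_job(): hands the job in, once; it reports no verdict.
The state is a dict: "clock": time; "q": joint angles; "qd": joint speeds; "joint_torque": joint torques, N m; "tool_pos": TCP position; "eef_rot": TCP orientation; "contact_force": force on the tool from outside, world axes, zero at the start; "moment": the same for the moment, N m; "opening": opening from 0.0 (shut) to 1.0 (fully open).
Only numpy, scipy, OpenCV 4.12 (cv2) and the standard library are available. Lean on these libraries where they do the work, as an engineer would, in place of code of your own. Each camera call takes 0.05 s, during which the arm holds its last target. There are 200 camera calls.

## Working session

There is one attempt and no reset: what is moved stays moved. The work goes in short steps, Python scripts to look and compute and a tool call to move; the robot and the scene stay as the last step left them, time stands still between calls to the robot, and variables do not carry over. Pictures are saved under pics/ and viewed, about 8 in all and at most 12, crops included, and the job is handed in when it is done.

Besides the shell and the picture viewer there is one more tool, called after ">>>" as a command line: name --argument value ..., lists and objects as JSON in quotes. apply_moves: Moves the arm, as the interface text tells. Its arguments: {"type":"object","properties":{"series":{"type":"array","items":{"type":"object","properties":{"x":{"type":"number"},"y":{"type":"number"},"z":{"type":"number"},"wx":{"type":"number"},"wy":{"type":"number"},"wz":{"type":"number"},"fingers":{"type":"number"}}}},"force":{"type":"number"}},"required":["series"]}

```bash
mkdir -p pics; cat > h.py <<'E'
from plant import *
import numpy as np, cv2
from scipy.spatial.transform import Rotation as R
def ray(cam,u,v):
    m=camera_model(cam);K=np.array(m["camera_matrix"]);T=np.array(m["world_from_camera"])
    d=np.linalg.inv(K)@[u,v,1.];d=T[:3,:3]@(d*[1,-1,-1]);return T[:3,3],d
def plane(cam,u,v,z):
    o,d=ray(cam,u,v);return o+d*(z-o[2])/d[2]
def proj(cam,p):
    m=camera_model(cam);K=np.array(m["camera_matrix"]);T=np.array(m["world_from_camera"])
    c=T[:3,:3].T@(np.array(p)-T[:3,3]);c=K@(c*[1,-1,-1]);return c[:2]/c[2]
E
python3 - <<'E'
from h import *
s=get_state();print(s)
for n in("top","side"):
    im,d=snapshot(n);np.savez(f"{n}0.npz",im=im,d=d);cv2.imwrite(f"pics/{n}0.png",im[...,::-1])
    m=camera_model(n);print(m)
E
```

```text
{'clock': 0.0, 'q': array([-1.14821846,  0.6899583 , -0.19453635,  1.56633507,  0.15729627,
        0.90249303, -0.21510538]), 'qd': array([-1.96057193e-03,  7.67205434e-06, -2.89899471e-04,  1.31007990e-03,
        4.26919303e-04,  9.40232404e-04,  8.44334475e-04]), 'joint_torque': array([ 5.41401587e-04, -5.27567732e+01, -1.26691528e+00, -1.53427005e+01,
       -5.26297709e-02,  6.57234457e-03,  1.84947417e-04]), 'tool_pos': array([0.23670741, 0.57776541, 0.23792901]), 'eef_rot': array([ 8.30352551e-01,  5.57237677e-01, -7.14137164e-04,  5.48746645e-04]), 'contact_force': array([ 0.22159689, -0.35065761,  0.36427323]), 'moment': array([-0.04030535,  0.01825289, -0.00394708]), 'opening': 1.0062566409482288}
{'camera_matrix': array([[401.00671505,   0.        , 273.90531543],
       [  0.        , 401.00671505, 212.84482624],
       [  0.        ,   0.        ,   1.        ]]), 'world_from_camera': array([[ 0.00102606,  0.99199962, -0.12623666,  0.31569948],
       [-0.99937497, -0.00344346, -0.03518259,  0.10203415],
       [-0.0353358 ,  0.12619385,  0.99137606,  0.93823298],
       [ 0.        ,  0.        ,  0.        ,  1.        ]])}
{'camera_matrix': array([[442.32911258,   0.        , 288.91850203],
       [  0.        , 442.32911258, 202.35670779],
       [  0.        ,   0.        ,   1.        ]]), 'world_from_camera': array([[ 0.95419886,  0.20313625, -0.2196365 ,  0.25259299],
       [-0.29908785,  0.63018678, -0.7165271 , -0.55194068],
       [-0.0071406 ,  0.74939995,  0.66207909,  0.68060579],
       [ 0.        ,  0.        ,  0.        ,  1.        ]])}
```

View pics/top0.png

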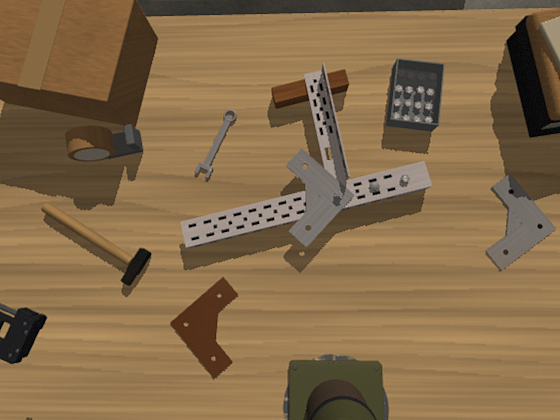

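View pics/side0.png

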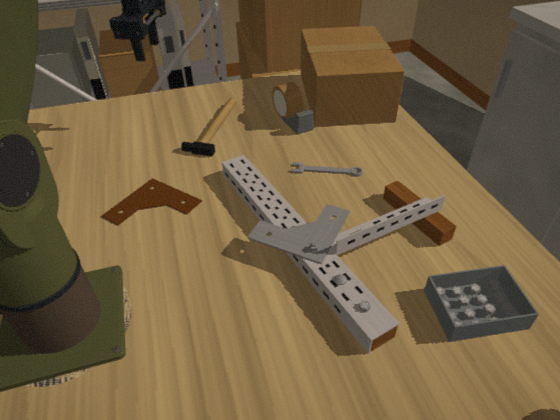

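The top view shows the corner bolt near (337,200), the loose grey plate with arms to (300,160) and (300,240), and the beam running up to (320,70). The bolts stand at (375,187) and (405,180), and a second grey plate lies on the bench at (520,222). I'll enlarge this area.

```bash
python3 - <<'E'
from h import *
a=np.load("top0.npz")["im"];b=np.load("side0.npz")["im"]
c=cv2.resize(a[130:260,270:450],None,fx=4.4,fy=4.4,interpolation=cv2.INTER_CUBIC)
cv2.imwrite("pics/c1.png",c[...,::-1])
c=cv2.resize(b[190:350,240:440],None,fx=3.7,fy=3.7,interpolation=cv2.INTER_CUBIC)
cv2.imwrite("pics/c2.png",c[...,::-1])
E
```

```text
(no output)
```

View pics/c1.png

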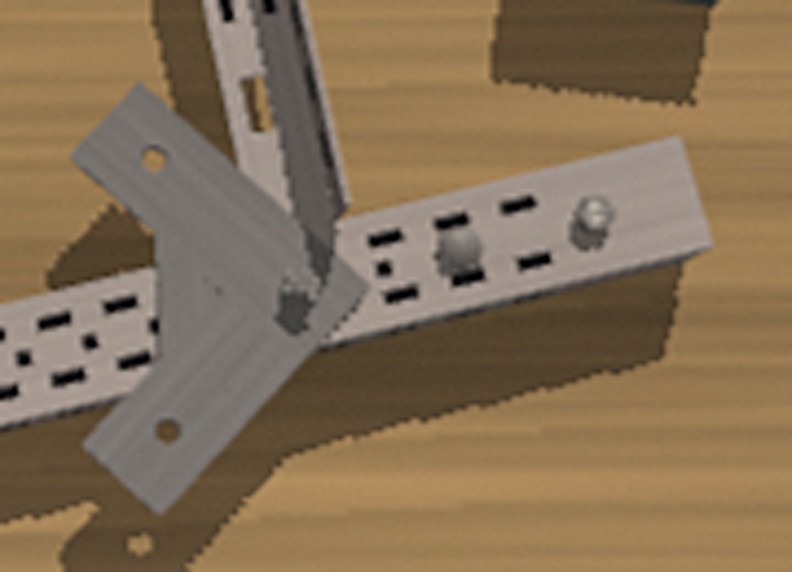

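View pics/c2.png

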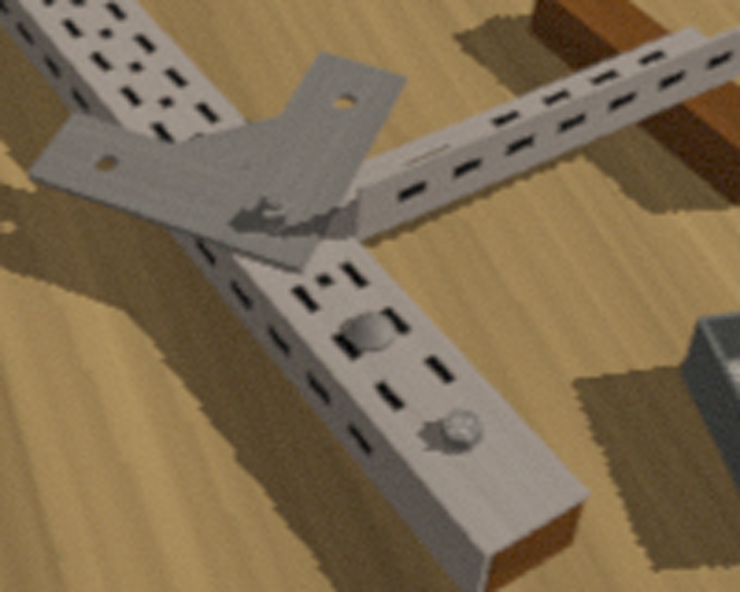

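In the enlarged crops, the plate's free hole is at crop (153,158) and its free end corners are at (138,83) and (72,155). Of the two parked bolts, the wide dome at crop (460,247) is the round-headed one at y=-85. The narrower faceted head at (597,213) is the hex bolt at y=-155, which is the one meant. The slot is at (257,103). Plates: the grey one under the nut at the corner is the gusset. The grey one at (520,222) and the brown one at (205,325) lie loose on the bench, so they are not meant.

```bash
python3 - <<'E'
from h import *
t=lambda u,v,z:plane("top",270+(u+.5)/4.4-.5,130+(v+.5)/4.4-.5,z)
s=lambda u,v,z:plane("side",240+(u+.5)/3.7-.5,190+(v+.5)/3.7-.5,z)
f=lambda *a:print(*[x if isinstance(x,str) else np.round(x*1000,1) for x in a])
f("hole",t(153,158,.047),s(345,101,.047))
f("hole2",t(168,431,.047),s(107,163,.047))
f("freecorner in",t(72,155,.047),s(320,53,.047)); f("free out",t(138,83,.047),s(406,78,.047))
f("heel",t(367,287,.047),s(302,270,.047))
f("hex",t(597,210,.047),s(463,428,.047)); f("round",t(460,245,.047),s(372,330,.047))
f("post end",t(681,137,.043),t(712,243,.043),s(588,493,.043),s(485,556,.043))
f("slot",t(250,80,.043),t(265,130,.043),)
f("leg near",t(350,207,.08),t(305,0,.08), s(700,30,.08),s(365,187,.08))
# depth at spots
for n,pts in(("top",[(153,158),(130,150),(597,210),(460,245),(295,285),(650,190)]),):
    d=np.load("top0.npz")["d"]
    for u,v in pts:
        U,V=270+u/4.4,130+v/4.4;o,dr=ray(n,U,V);T=camera_model(n)["world_from_camera"]
        f(str((u,v)),o+dr*d[int(round(V)),int(round(U))])
E
```

```text
hole [537.2  64.5  47. ] [536.2  61.9  47. ]
hole2 [395.9  58.2  47. ] [395.6  55.8  47. ]
freecorner in [539.1 106.3  47. ] [537.5 104.2  47. ]
free out [577.1  72.   47. ] [576.5  69.1  47. ]
heel [469.2 -43.5  47. ] [469.5 -47.5  47. ]
hex [ 508.4 -160.9   47. ] [ 506.7 -159.7   47. ]
round [490.7 -91.1  47. ] [488.5 -93.9  47. ]
post end [ 547.1 -206.2   43. ] [ 491.7 -219.3   43. ] [ 547.  -206.2   43. ] [ 489.4 -221.    43. ]
slot [579.3  13.7  43. ] [552.6   6.4  43. ]
leg near [503.5 -30.8  80. ] [609.4 -10.7  80. ] [731.6  23.   80. ] [507.7 -32.   80. ]
(153, 158) [548.3  61.6  -1.4]
(130, 150) [541.1  75.4  45.1]
(597, 210) [ 507.2 -161.3   48.3]
(460, 245) [489.8 -92.   47. ]
(295, 285) [467.1  -6.2  61.1]
(650, 190) [ 518.4 -189.9   43.7]
```

```bash
cat >> h.py <<'E'
P=np.array([.469,-.0105])
def go(x,y,z,a):
    "print residual to target pose (tool x at world angle a, pointing down) in move units"
    s=get_state();r=R.from_quat(s["eef_rot"]);M=r.as_matrix()
    d=M.T@(np.array([x,y,z])-s["tool_pos"])
    T=np.array([[np.cos(a),np.sin(a),0],[np.sin(a),-np.cos(a),0],[0,0,-1]]).T
    w=R.from_matrix(M.T@T).as_rotvec()
    print("t%.2f"%s["clock"],"shift",np.round(d/.8,4),"turn",np.round(w/np.pi,4),"F",np.round(s["contact_force"],2),"mm",np.round(d*1000,1),"op",round(s["opening"],3))
def pl(a,x,y):
    return P+x*np.array([np.cos(a),np.sin(a)])+y*np.array([-np.sin(a),np.cos(a)])
E
python3 -c "
from h import *
x=pl(.829,.1,.052);print(x);go(*x,.12,.829)"
```

```text
[0.49822402 0.09835751]
t0.10 shift [-0.4305  0.5296  0.1482] turn [1.000e-04 5.000e-04 1.124e-01] F [-0.32 -0.94  0.1 ] mm [-344.4  423.7  118.6] op 1.0
```

>>> apply_moves --series '[{"wz": 0.056, "fingers": -1}, {"wz": 0.056, "fingers": -1}]'

```text
schema error: expected keys x, y, z, wx, wy, wz, fingers
```

```bash
python3 -c "
from h import *
go(*pl(.829,.1,.052),.12,.829)"
```

```text
t0.10 shift [-0.4305  0.5296  0.1482] turn [1.000e-04 5.000e-04 1.124e-01] F [-0.32 -0.94  0.1 ] mm [-344.4  423.7  118.6] op 1.0
```

>>> apply_moves --series '[{"x": 0, "y": 0, "z": 0, "wx": 0, "wy": 0, "wz": 0.056, "fingers": -1}, {"x": 0, "y": 0, "z": 0, "wx": 0, "wy": 0, "wz": 0.056, "fingers": -1}]'

```text
clock: 0.35
tool_pos: [0.2366, 0.5769, 0.2369]
eef_rot: [0.917, 0.399, -0.002, 0.001]
contact_force: [-0.1, -0.4, -0.5]
opening: 0.797
```

```bash
python3 -c "
from h import *
go(*pl(.829,.1,.052),.12,.829)"
```

```text
t0.35 shift [-0.2135  0.6471  0.1477] turn [ 0.0003  0.0013 -0.0029] F [-0.08 -0.44 -0.46] mm [-170.8  517.7  118.1] op 0.797
```

>>> apply_moves --series '[{"x": -0.024, "y": 0.072, "z": 0.01, "wx": 0, "wy": 0, "wz": 0, "fingers": -1}, {"x": -0.024, "y": 0.072, "z": 0.01, "wx": 0, "wy": 0, "wz": 0, "fingers": -1}, {"x": -0.024, "y": 0.072, "z": 0.01, "wx": 0, "wy": 0, "wz": 0, "fingers": -1}, {"x": -0.024, "y": 0.072, "z": 0.01, "wx": 0, "wy": 0, "wz": 0, "fingers": -1}, {"x": -0.024, "y": 0.072, "z": 0.01, "wx": 0, "wy": 0, "wz": 0, "fingers": -1}, {"x": -0.024, "y": 0.072, "z": 0.01, "wx": 0, "wy": 0, "wz": 0, "fingers": -1}, {"x": -0.024, "y": 0.072, "z": 0.01, "wx": 0, "wy": 0, "wz": 0, "fingers": -1}, {"x": -0.024, "y": 0.072, "z": 0.01, "wx": 0, "wy": 0, "wz": 0, "fingers": -1}]'

```text
clock: 1.35
tool_pos: [0.4711, 0.1473, 0.1694]
eef_rot: [0.915, 0.404, -0.001, -0.001]
contact_force: [0.3, 2.0, -0.1]
opening: 0.007
```

```bash
python3 -c "
from h import *
go(*pl(.829,.1,.052),.12,.829)"
```

```text
t1.35 shift [-0.0223  0.0664  0.0616] turn [-0.0009  0.0005  0.0007] F [ 0.32  1.97 -0.06] mm [-17.8  53.1  49.2] op 0.007
```

>>> apply_moves --series '[{"x": -0.012, "y": 0.066, "z": 0.03, "wx": 0, "wy": 0, "wz": 0, "fingers": -1}, {"x": 0, "y": 0, "z": 0.03, "wx": 0, "wy": 0, "wz": 0, "fingers": -1}, {"x": 0, "y": 0, "z": 0, "wx": 0, "wy": 0, "wz": 0, "fingers": -1}]'

```text
clock: 1.72
tool_pos: [0.5066, 0.096, 0.1191]
eef_rot: [0.917, 0.398, -0.002, 0.001]
contact_force: [-0.5, -0.5, -0.0]
opening: 0.004
```

```bash
python3 -c "
from h import *
go(*pl(.829,.108,.052),.037,.829)"
```

```text
t1.73 shift [ 0.0054 -0.0097  0.1026] turn [-0.0001  0.0011 -0.003 ] F [-0.48 -0.53 -0.05] mm [ 4.3 -7.8 82.1] op 0.004
```

>>> apply_moves --series '[{"x": 0.0, "y": -0.01, "z": 0.04, "wx": 0, "wy": 0, "wz": 0, "fingers": -1}, {"x": 0, "y": 0, "z": 0.04, "wx": 0, "wy": 0, "wz": 0, "fingers": -1}, {"x": 0, "y": 0, "z": 0.02, "wx": 0, "wy": 0, "wz": 0, "fingers": -1}, {"x": 0, "y": 0, "z": 0, "wx": 0, "wy": 0, "wz": 0, "fingers": -1}]'

```text
clock: 2.22
tool_pos: [0.5023, 0.1047, 0.0403]
eef_rot: [0.916, 0.4, 0.001, 0.0]
contact_force: [-0.2, -0.6, 1.1]
opening: 0.009
```

```bash
python3 -c "
from h import *
go(*pl(.829,.108,.037),.037,.829)
im,d=snapshot('side');cv2.imwrite('pics/s1.png',cv2.resize(im[130:330,180:460],None,fx=2.8,fy=2.8)[...,::-1])"
```

```text
t2.23 shift [0.0009 0.0204 0.0041] turn [ 0.0005 -0.0005 -0.0018] F [-0.16 -0.63  1.06] mm [ 0.7 16.3  3.3] op 0.009
```

View pics/s1.png

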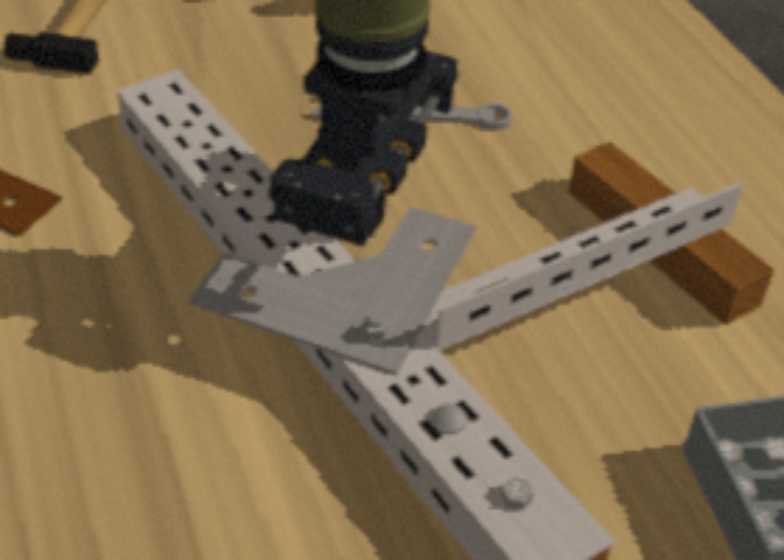

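The side view shows the closed fingers behind the plate's inner edge near its free corner, with the plate still in place. I'll push now.

>>> apply_moves --series '[{"x": 0, "y": 0.01, "z": 0.003, "wx": 0, "wy": 0, "wz": 0, "fingers": -1}, {"x": 0, "y": 0.008, "z": 0, "wx": 0, "wy": 0, "wz": 0, "fingers": -1}, {"x": 0.002, "y": 0.006, "z": 0, "wx": 0, "wy": 0, "wz": 0.013, "fingers": -1}, {"x": 0.002, "y": 0.006, "z": 0, "wx": 0, "wy": 0, "wz": 0.013, "fingers": -1}, {"x": 0.002, "y": 0.006, "z": 0, "wx": 0, "wy": 0, "wz": 0.013, "fingers": -1}, {"x": 0, "y": 0, "z": 0, "wx": 0, "wy": 0, "wz": 0, "fingers": -1}]'

```text
clock: 3.02
tool_pos: [0.5297, 0.087, 0.0411]
eef_rot: [0.941, 0.339, 0.003, 0.0]
contact_force: [-0.4, 0.6, -0.6]
opening: 0.005
```

```bash
cat >> h.py <<'E'
def rel():
    s=get_state();M=R.from_quat(s["eef_rot"]).as_matrix();a=np.arctan2(M[1,0],M[0,0]);p=s["tool_pos"]
    v=p[:2]-P;print("t%.2f"%s["clock"],"ang %.4f"%a,"in plate frame",np.round(1000*np.array([v@[np.cos(a),np.sin(a)],v@[-np.sin(a),np.cos(a)]]),1),"z %.4f"%p[2],"F tool",np.round(M.T@s["contact_force"],2),np.round(s["moment"],3))
E
python3 -c "
from h import *
rel();rel()"
```

```text
t3.02 ang 0.6907 in plate frame [108.9  36.5] z 0.0411 F tool [ 0.05 -0.68  0.57] [-0.048  0.086 -0.044]
t3.02 ang 0.6907 in plate frame [108.9  36.5] z 0.0411 F tool [ 0.05 -0.68  0.57] [-0.048  0.086 -0.044]
```

>>> apply_moves --series '[{"x": 0.002, "y": 0.006, "z": 0.003, "wx": 0, "wy": 0, "wz": 0.014, "fingers": -1}, {"x": 0.002, "y": 0.006, "z": 0.001, "wx": 0, "wy": 0, "wz": 0.014, "fingers": -1}, {"x": 0.002, "y": 0.006, "z": 0, "wx": 0, "wy": 0, "wz": 0.014, "fingers": -1}, {"x": 0.002, "y": 0.006, "z": 0, "wx": 0, "wy": 0, "wz": 0.014, "fingers": -1}, {"x": 0.002, "y": 0.006, "z": 0, "wx": 0, "wy": 0, "wz": 0.014, "fingers": -1}, {"x": 0.002, "y": 0.006, "z": 0, "wx": 0, "wy": 0, "wz": 0.014, "fingers": -1}, {"x": 0, "y": 0, "z": 0, "wx": 0, "wy": 0, "wz": 0, "fingers": -1}]'

```text
clock: 3.9
tool_pos: [0.5538, 0.0678, 0.0378]
eef_rot: [0.979, 0.203, 0.002, -0.001]
contact_force: [-0.7, 0.9, -0.0]
opening: 0.004
```

```bash
python3 -c "
from h import *
rel()
im,d=snapshot('side');np.save('s2.npy',im);cv2.imwrite('pics/s2.png',cv2.resize(im[170:290,240:450],None,fx=3.8,fy=3.8,interpolation=cv2.INTER_CUBIC)[...,::-1]);rel()"
```

```text
t3.90 ang 0.4092 in plate frame [109.   38.1] z 0.0378 F tool [-0.29 -1.14  0.01] [-0.033  0.076 -0.086]
t3.95 ang 0.4099 in plate frame [109.   38.1] z 0.0378 F tool [-0.18 -0.81  0.54] [-0.075  0.059 -0.028]
```

View pics/s2.png

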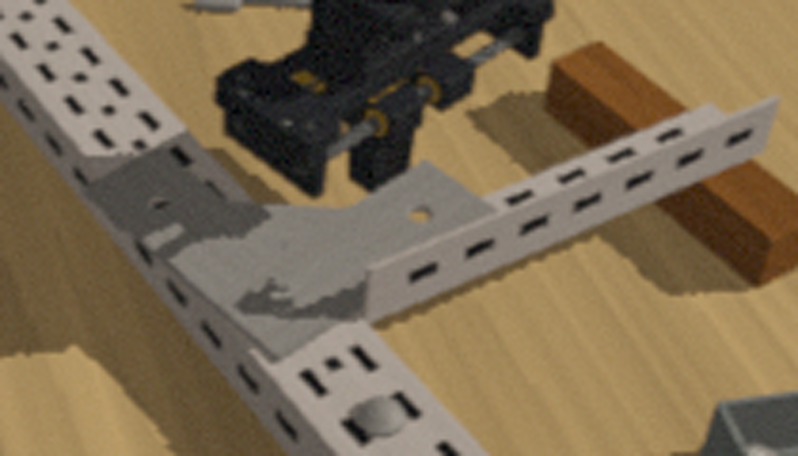

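The plate has swung close to the leg. Its hole is at crop (420,214), its inner free corner at (425,163) and its outer one at (495,210).

```bash
python3 -c "
from h import *
s=lambda u,v,z:plane('side',240+(u+.5)/3.8-.5,170+(v+.5)/3.8-.5,z)
for u,v in((420,214),(425,163),(495,210)):
    p=s(u,v,.047)+[0.0005,.0013,0];w=p[:2]-P;print(p*1000,np.hypot(*w),np.arctan2(w[1],w[0]))
print(np.arctan2(28,134),np.arctan2(-26,134))
for u,v in((370,265),(775,98)):print(s(u,v,.08))
"
```

```text
[560.33507704  27.51536534  47.        ] 0.09893060345343734 0.39440934383304993
[578.97822246  63.8003757   47.        ] 0.13272435813987316 0.5941560561606036
[599.86512232  18.02432239  47.        ] 0.1339377363110637 0.21461065740466684
0.20599133667583147 -0.19164849668667716
[ 0.50619309 -0.02937448  0.08      ]
[0.76453936 0.02015114 0.08      ]
```

>>> apply_moves --series '[{"x": 0.002, "y": 0.006, "z": 0, "wx": 0, "wy": 0, "wz": 0.014, "fingers": -1}, {"x": 0.002, "y": 0.006, "z": 0, "wx": 0, "wy": 0, "wz": 0.014, "fingers": -1}, {"x": 0.001, "y": 0.004, "z": 0, "wx": 0, "wy": 0, "wz": 0.009, "fingers": -1}, {"x": 0, "y": 0, "z": 0, "wx": 0, "wy": 0, "wz": 0, "fingers": -1}]'

```text
clock: 4.45
tool_pos: [0.5624, 0.0573, 0.0377]
eef_rot: [0.99, 0.143, 0.002, -0.001]
contact_force: [-1.1, 0.7, -1.5]
opening: 0.008
```

```bash
python3 -c "
from h import *
rel()
im,d=snapshot('side');np.save('s3.npy',im);rel();im,d=snapshot('top');np.save('t3.npy',im);rel()
A=cv2.resize(np.load('s3.npy')[190:270,310:450],None,fx=5.6,fy=5.6,interpolation=cv2.INTER_CUBIC)
cv2.imwrite('pics/s3.png',A[...,::-1])"
```

```text
t4.45 ang 0.2860 in plate frame [108.7  38.7] z 0.0377 F tool [-0.88 -1.    1.54] [-0.004  0.211 -0.012]
t4.50 ang 0.2864 in plate frame [108.8  38.6] z 0.0377 F tool [ 0.08  0.03 -0.14] [0.022 0.104 0.032]
t4.55 ang 0.2868 in plate frame [108.8  38.7] z 0.0377 F tool [-1.24 -0.29  0.47] [-0.009  0.092 -0.036]
```

View pics/s3.png

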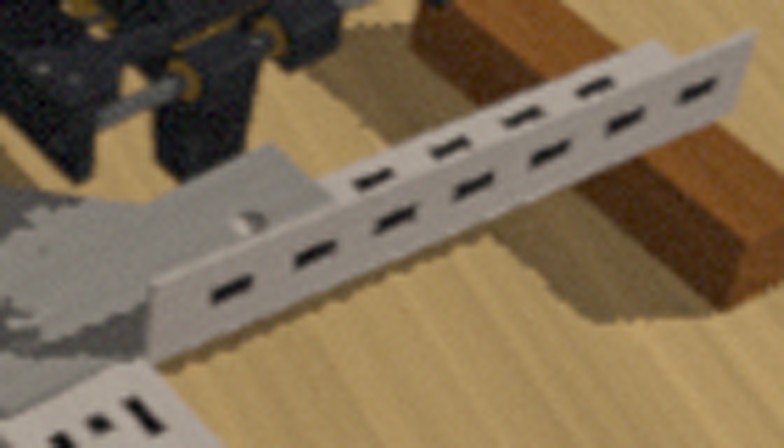

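```bash
python3 -c "
from h import *
s=lambda u,v,z:plane('side',310+(u+.5)/5.6-.5,190+(v+.5)/5.6-.5,z)
for u,v,b in((250,222,0),(268,146,.206)):
    p=s(u,v,.047)+[0.0005,.0013,0];w=p[:2]-P;print(p*1000,np.hypot(*w),np.arctan2(w[1],w[0])-b)
for u,v in((150,288),(752,32)):print(s(u,v,.08))
"
```

```text
[564.40319326  16.27426206  47.        ] 0.09908900238291994 0.27360508741500894
[586.98385343  51.09789385  47.        ] 0.1330957933079642 0.27516106273606344
[ 0.50348716 -0.03296154  0.08      ]
[0.76532913 0.02029124 0.08      ]
```

>>> apply_moves --series '[{"x": 0.0005, "y": 0.0015, "z": 0, "wx": 0, "wy": 0, "wz": 0.004, "fingers": -1}, {"x": 0, "y": 0, "z": 0, "wx": 0, "wy": 0, "wz": 0, "fingers": -1}]'

```text
clock: 4.8
tool_pos: [0.5631, 0.0564, 0.0377]
eef_rot: [0.991, 0.136, 0.002, -0.001]
contact_force: [-0.0, 1.4, -0.0]
opening: 0.004
```

```bash
python3 -c "
from h import *
rel()"
```

```text
t4.80 ang 0.2738 in plate frame [108.7  39. ] z 0.0377 F tool [ 0.36 -1.31  0.02] [ 0.049  0.2   -0.041]
```

>>> apply_moves --series '[{"x": 0.0005, "y": 0.0015, "z": 0, "wx": 0, "wy": 0, "wz": 0.003, "fingers": -1}, {"x": 0.0005, "y": 0.0015, "z": 0, "wx": 0, "wy": 0, "wz": 0.003, "fingers": -1}, {"x": 0, "y": 0, "z": 0, "wx": 0, "wy": 0, "wz": 0, "fingers": -1}]'

```text
clock: 5.18
tool_pos: [0.5642, 0.0548, 0.0377]
eef_rot: [0.992, 0.127, 0.002, -0.002]
contact_force: [-1.8, 1.0, 0.3]
opening: 0.003
```

>>> apply_moves --series '[{"x": 0, "y": 0.001, "z": 0, "wx": 0, "wy": 0, "wz": 0.002, "fingers": -1}, {"x": 0, "y": 0, "z": 0, "wx": 0, "wy": 0, "wz": 0, "fingers": -1}]'

```text
clock: 5.42
tool_pos: [0.5647, 0.054, 0.0377]
eef_rot: [0.992, 0.123, 0.002, -0.002]
contact_force: [-0.9, 2.4, 0.7]
opening: 0.003
```

>>> apply_moves --series '[{"x": 0, "y": 0.001, "z": 0, "wx": 0, "wy": 0, "wz": 0.002, "fingers": -1}, {"x": 0, "y": 0, "z": 0, "wx": 0, "wy": 0, "wz": 0, "fingers": -1}]'

```text
clock: 5.68
tool_pos: [0.5651, 0.0533, 0.0377]
eef_rot: [0.993, 0.12, 0.002, -0.002]
contact_force: [-0.4, 0.9, 0.4]
opening: 0.008
```

```bash
python3 -c "
from h import *
rel();im,d=snapshot('side');np.save('s4.npy',im);rel()
A=cv2.resize(im[190:270,310:450],None,fx=5.6,fy=5.6,interpolation=cv2.INTER_CUBIC)
cv2.imwrite('pics/s4.png',A[...,::-1])"
```

```text
t5.67 ang 0.2408 in plate frame [108.6  39. ] z 0.0377 F tool [-0.19 -0.95 -0.36] [0.158 0.224 0.012]
t5.72 ang 0.2410 in plate frame [108.6  39. ] z 0.0377 F tool [-0.44 -1.63 -0.96] [ 0.146  0.205 -0.021]
```

View pics/s4.png

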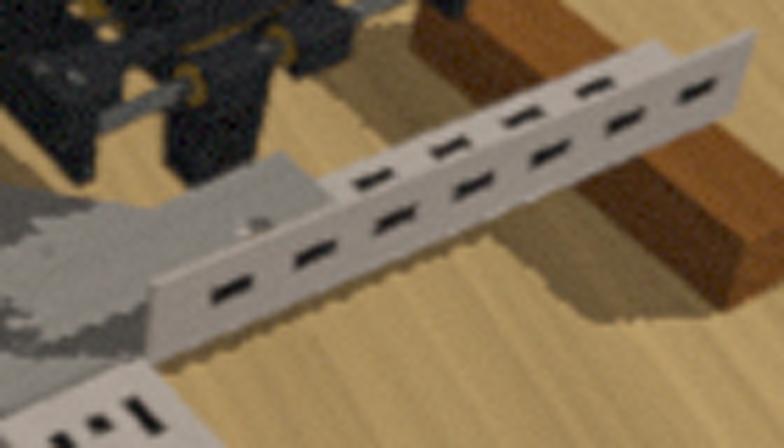

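The plate is now at about 0.24 rad, its inner free corner at crop (283,152). The beam has not moved. I'll feel the rest of the way by force and track the beam's far end by image registration.

```bash
cat >> h.py <<'E'
def feel(n=4):
    F=[];ref=np.load("side0.npz")["im"]
    g=lambda i:np.float32(cv2.cvtColor(i[188:250,400:450],cv2.COLOR_RGB2GRAY))
    for _ in range(n):
        im,_d=snapshot("side");s=get_state();M=R.from_quat(s["eef_rot"]).as_matrix();F.append(M.T@s["contact_force"])
    print("F",np.round(np.mean(F,0),2),"beam px",np.round(cv2.phaseCorrelate(g(ref),g(im),cv2.createHanningWindow((50,62),cv2.CV_32F)),2) if 0 else cv2.phaseCorrelate(g(ref),g(im),cv2.createHanningWindow((50,62),cv2.CV_32F)));rel()
    return im
E
python3 -c "
from h import *
feel()"
```

```text
F [-0.18 -1.62  0.08] beam px ((0.05220002524984224, -0.07752505591614778), 0.967763541340828)
t5.92 ang 0.2410 in plate frame [108.6  39. ] z 0.0377 F tool [-0.77 -0.89  0.21] [0.167 0.143 0.01 ]
```

>>> apply_moves --series '[{"x": 0, "y": 0.001, "z": 0, "wx": 0, "wy": 0, "wz": 0.002, "fingers": -1}, {"x": 0, "y": 0, "z": 0, "wx": 0, "wy": 0, "wz": 0, "fingers": -1}]'

```text
clock: 6.18
tool_pos: [0.5655, 0.0526, 0.0378]
eef_rot: [0.993, 0.117, 0.003, -0.002]
contact_force: [-0.7, 1.0, 0.5]
opening: 0.001
```

```bash
python3 -c "
from h import *
feel()"
```

```text
F [-0.09 -0.55 -0.17] beam px ((0.029365714921489428, 0.004231487828324276), 0.9607175835967063)
t6.38 ang 0.2345 in plate frame [108.5  39. ] z 0.0377 F tool [-0.12 -1.03 -0.21] [0.155 0.093 0.01 ]
```

>>> apply_moves --series '[{"x": 0, "y": 0.001, "z": 0, "wx": 0, "wy": 0, "wz": 0.002, "fingers": -1}, {"x": 0, "y": 0, "z": 0, "wx": 0, "wy": 0, "wz": 0, "fingers": -1}]'

```text
clock: 6.62
tool_pos: [0.5659, 0.052, 0.0378]
eef_rot: [0.994, 0.114, 0.003, -0.002]
contact_force: [-0.5, 1.0, -0.6]
opening: 0.003
```

```bash
python3 -c "
from h import *
feel()"
```

```text
F [ 0.36 -0.96  0.48] beam px ((0.08362553668883876, -0.06784876222440772), 1.0015440571308136)
t6.83 ang 0.2280 in plate frame [108.5  39. ] z 0.0378 F tool [ 0.12 -1.6   0.38] [ 0.066  0.064 -0.01 ]
```

>>> apply_moves --series '[{"x": 0, "y": 0.001, "z": 0, "wx": 0, "wy": 0, "wz": 0.002, "fingers": -1}, {"x": 0, "y": 0, "z": 0, "wx": 0, "wy": 0, "wz": 0, "fingers": -1}]'

```text
clock: 7.08
tool_pos: [0.5662, 0.0516, 0.0378]
eef_rot: [0.994, 0.111, 0.003, -0.002]
contact_force: [0.4, 1.8, -0.5]
opening: 0.004
```

```bash
python3 -c "
from h import *
feel()"
```

```text
F [ 0.24 -1.55  0.88] beam px ((0.06949028675269275, -0.016835887544232264), 0.9879895028471947)
t7.28 ang 0.2217 in plate frame [108.5  39.2] z 0.0378 F tool [ 0.87 -0.95  0.03] [0.228 0.027 0.003]
```

>>> apply_moves --series '[{"x": 0, "y": 0.001, "z": 0, "wx": 0, "wy": 0, "wz": 0.002, "fingers": -1}, {"x": 0, "y": 0, "z": 0, "wx": 0, "wy": 0, "wz": 0, "fingers": -1}]'

```text
clock: 7.52
tool_pos: [0.5665, 0.0514, 0.0378]
eef_rot: [0.994, 0.108, 0.003, -0.002]
contact_force: [0.9, 1.0, 0.6]
opening: 0.009
```

```bash
python3 -c "
from h import *
feel()"
```

```text
F [ 0.98 -1.92  0.43] beam px ((0.1273459357891049, -0.04397150206364131), 0.9467301407456398)
t7.72 ang 0.2156 in plate frame [108.5  39.6] z 0.0378 F tool [ 1.04 -2.06  0.39] [ 0.314  0.02  -0.057]
```

>>> apply_moves --series '[{"x": 0, "y": 0.0015, "z": 0, "wx": 0, "wy": 0, "wz": 0, "fingers": -1}]'

```text
clock: 7.85
tool_pos: [0.5668, 0.051, 0.0378]
eef_rot: [0.994, 0.108, 0.003, -0.003]
contact_force: [0.1, 5.0, -0.2]
opening: 0.006
```

```bash
python3 -c "
from h import *
im=feel();np.save('s5.npy',im)
im,d=snapshot('top');np.save('t5.npy',im)
A=cv2.resize(im[120:220,280:420],None,fx=5.6,fy=5.6,interpolation=cv2.INTER_CUBIC)
cv2.imwrite('pics/t5.png',A[...,::-1])"
```

```text
F [ 0.94 -3.04  1.11] beam px ((0.04110026112721599, 0.032093707460319365), 0.9309455448389053)
t8.05 ang 0.2160 in plate frame [108.9  38.9] z 0.0378 F tool [ 0.8  -3.68  1.18] [ 0.798 -0.067 -0.041]
```

View pics/t5.png

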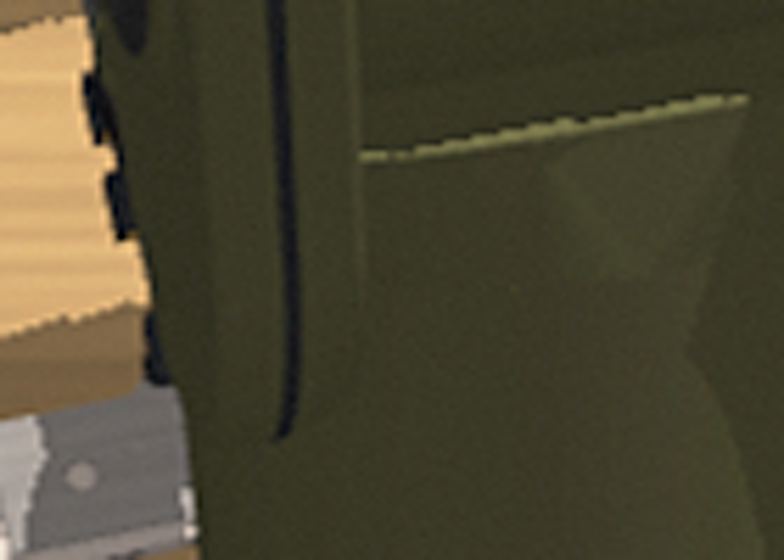

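The arm hides the plate in this top view. Force has risen to about 3-4 N and held, and the beam has not moved (less than 0.15 px), so the plate is on the leg. I'll retreat towards the hex bolt, then check the plate.

>>> apply_moves --series '[{"x": 0, "y": -0.02, "z": 0, "wx": 0, "wy": 0, "wz": 0, "fingers": -1}, {"x": 0, "y": -0.005, "z": -0.06, "wx": 0, "wy": 0, "wz": -0.013, "fingers": -1}, {"x": -0.01, "y": 0.03, "z": -0.06, "wx": 0, "wy": 0, "wz": 0, "fingers": -0.1}, {"x": -0.03, "y": 0.065, "z": 0, "wx": 0, "wy": 0, "wz": 0, "fingers": -0.1}, {"x": -0.03, "y": 0.065, "z": 0, "wx": 0, "wy": 0, "wz": 0, "fingers": -0.1}, {"x": -0.03, "y": 0.065, "z": 0, "wx": 0, "wy": 0, "wz": 0, "fingers": -0.1}, {"x": -0.02, "y": 0.04, "z": 0, "wx": 0, "wy": 0, "wz": 0, "fingers": -0.1}, {"x": 0, "y": 0, "z": 0, "wx": 0, "wy": 0, "wz": 0, "fingers": -0.1}]'

```text
clock: 9.1
tool_pos: [0.5188, -0.1667, 0.1358]
eef_rot: [0.992, 0.129, -0.001, 0.002]
contact_force: [-0.7, 0.8, 0.2]
opening: 0.452
```

```bash
python3 -c "
from h import *
go(.5075,-.1603,.1,.258)
im=feel(2);np.save('s6.npy',im)
A=cv2.resize(im[185:285,310:450],None,fx=4,fy=4,interpolation=cv2.INTER_CUBIC)
im,d=snapshot('top');np.save('t6.npy',im)
B=cv2.resize(im[125:225,280:420],None,fx=4,fy=4,interpolation=cv2.INTER_CUBIC)
cv2.imwrite('pics/st6.png',np.vstack([A[:300],B[:300]])[...,::-1])"
```

```text
t9.10 shift [-0.0115 -0.0115  0.0447] turn [0.0011 0.0005 0.    ] F [-0.7   0.79  0.23] mm [-9.2 -9.2 35.8] op 0.452
F [-0.76 -0.71  0.54] beam px ((3.9346187025514645, -0.9541755007471622), 0.09668011546134948)
t9.20 ang 0.2642 in plate frame [   9.8 -159.9] z 0.1357 F tool [-0.48 -0.67  0.94] [-0.026  0.038  0.052]
```

View pics/st6.png

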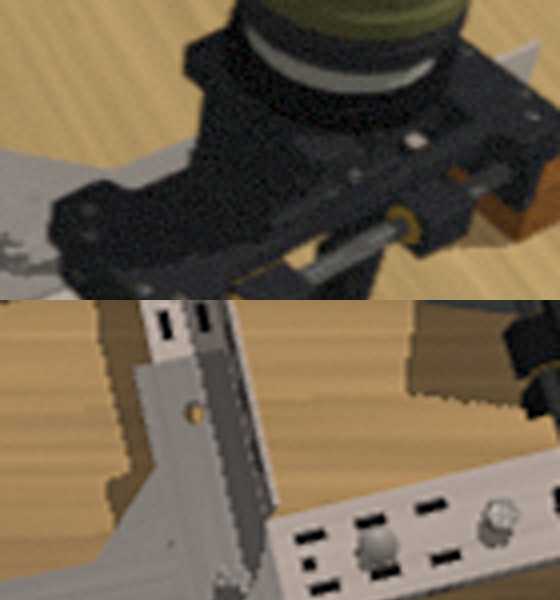

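The top half is blocked by the gripper. The lower half (top view) shows the plate lying along the leg, with its free hole at crop (195,412) and bench visible through hole and slot. Its end corners are at (136,367) and (196,352), and the hex head is at about (498,517).

```bash
python3 -c "
from h import *
t=lambda u,v,z:plane('top',280+(u+.5)/4-.5,125+(v-300+.5)/4-.5,z)
for n,u,v,b in(('hole',195,412,0),('inner',136,367,.206),('outer',197,351,-.1916)):
    p=t(u,v,.047)+[-.0005,-.0013,0];w=p[:2]-P;print(n,p*1000,np.hypot(*w),np.arctan2(w[1],w[0])-b)
print('hexcorr',t(499,515,.05)+[-.0005,-.0013,0])
a=np.load('top0.npz')['im'];b=np.load('t6.npy')
g=lambda i:np.float32(cv2.cvtColor(i[60:140,300:360],cv2.COLOR_RGB2GRAY))
print('beam',cv2.phaseCorrelate(g(a),g(b),cv2.createHanningWindow((60,80),cv2.CV_32F)))
# subpixel hole by centroid of brown-ish pixels
for k in(b,):
    c=k[145:163,318:338].astype(float);m=c[...,0]-c[...,2];print(np.round(m).astype(int)[:, :])
"
```

```text
hole [566.31627826   8.54700183  47.        ] 0.09916272632903107 0.19327938004488782
inner [593.0389674   41.69121446  47.        ] 0.1345718703871664 0.19227781756701648
outer [602.11892363   6.8342405   47.        ] 0.13424277903594595 0.32108760599279285
hexcorr [ 0.50487627 -0.15916174  0.05      ]
beam ((-0.017595130471462994, 0.04980651171137396), 0.9879136504729589)
[[12 12 13 13 13 13 12 11 12 14 14 15 11  7  6  7  7  7  6  6]
 [12 11 14 14 12 12 12 13 14 12 13 13 10  6  7  6  8  4  7  6]
 [12 11 11 13 11 13 13 13 11 13 13 14 11  8  6  5  5  8  6  5]
 [12 12 12 14 12 11 13 13 12 13 12 13 15 11  7  6  6  7  5  6]
 [12 11 10 13 13 11 11 12 11 11 11 11 13 10  6  8  7  8  5  8]
 [11 12 13 12 11 12 10 12 10  6  5  4 10  7  6  5  6  6  5  6]
 [11 13 11 13 13 11 11 11 13 19 40 37 13  4  5  6  6  7  6  5]
 [13 12 13 13 13 11 11 13 25 41 69 78 51 17  8  5  4  7  8  6]
 [13 13 12 13 13 12 11 19 36 44 71 85 65 21  8  3  5  7  6  7]
 [13 14 12 10 14 13 10 13 27 45 72 85 56 15  8  6  8  6  5  7]
 [12 12 12 12 11 11 12 12 18 31 50 60 30  9  7  6  5  7  6  7]
 [13 12 13 12 12 12 12 12 12 15 15 20 14  9 13  8  7  6  6  6]
 [11 12 11 11 12 13 12 11 11 11  9 11 11 11 14 10  5  7  6  5]
 [10 11 11 12 12 13 12 12 12 12 11 13 12 12 12 10  5  7  6  5]
 [ 9 11 13 12 12 11 12 11 11 13 12 11 13 11 13  8  6  7  7  7]
 [11 11 11 11 12 13 13 13 11 12 12 13 12 12 13 12  7  5  5  5]
 [10 13 11 11 13 13 13 13 11 11 12 11 12 11 12 14  9  5  5  6]
 [16 12 13 12 11 11 12 13 13 12 12 12 13 11 12 13 10  5  4  7]]
```

>>> apply_moves --series '[{"x": -0.0115, "y": -0.0115, "z": 0.045, "wx": 0, "wy": 0, "wz": 0, "fingers": -0.1}, {"x": 0, "y": 0, "z": 0.04, "wx": 0, "wy": 0, "wz": 0, "fingers": -0.1}, {"x": 0, "y": 0, "z": 0, "wx": 0, "wy": 0, "wz": 0, "fingers": -0.1}]'

```text
clock: 9.62
tool_pos: [0.5122, -0.1473, 0.067]
eef_rot: [0.99, 0.138, 0.002, -0.001]
contact_force: [0.9, 0.6, -0.7]
opening: 0.449
```

```bash
python3 -c "
from h import *
go(.507,-.160,.046,.258)
b=np.load('t6.npy').astype(float).sum(2)
a=np.load('top0.npz')['im'].astype(float).sum(2)
def edges(im,r0,r1,c0f,z):
    o=[]
    for r in range(r0,r1):
        c0=int(c0f(r));row=cv2.GaussianBlur(im[r:r+1],(5,1),0)[0];g=np.diff(row[c0-6:c0+7]);k=int(np.argmin(g))
        if 0<k<11:
            den=g[k-1]-2*g[k]+g[k+1];k+=.5*(g[k-1]-g[k+1])/den
        o.append(plane('top',c0-6+k+.5,r,z)[:2])
    o=np.array(o);v,_,_,_=np.linalg.lstsq(np.c_[o[:,0],np.ones(len(o))],o[:,1],rcond=None)
    res=o[:,1]-np.c_[o[:,0],np.ones(len(o))]@v;k=abs(res)<.002;v=np.polyfit(o[k,0],o[k,1],1)
    an=np.arctan(v[0]);n=np.array([-np.sin(an),np.cos(an)]);print('angle',an,'offset from P',n@(np.array([0,v[1]])-P),k.sum(),len(k))
edges(b,145,172,lambda r:330.5+(r-145)*4/17,.047)
edges(b,100,135,lambda r:330.5+(r-145)*4/17,.043)
"
```

```text
t9.62 shift [-0.0107  0.0136  0.0262] turn [-0.0005 -0.0016  0.0058] F [ 0.86  0.58 -0.71] mm [-8.6 10.8 21. ] op 0.449
angle 0.20380497468414746 offset from P -0.00768557438928702 26 27
angle 0.20186607804027157 offset from P -0.006955885735856718 6 35
```

>>> apply_moves --series '[{"x": -0.0107, "y": 0.0136, "z": 0, "wx": 0, "wy": 0, "wz": 0.005, "fingers": -0.1}, {"x": 0, "y": 0, "z": 0, "wx": 0, "wy": 0, "wz": 0, "fingers": -0.1}]'

```text
clock: 9.88
tool_pos: [0.5079, -0.1596, 0.0686]
eef_rot: [0.991, 0.131, 0.003, -0.001]
contact_force: [-0.7, -0.5, 0.0]
opening: 0.447
```

```bash
python3 -c "
from h import *
go(.507,-.160,.046,.258)"
```

```text
t9.88 shift [-0.0014  0.0002  0.0283] turn [-0.0002 -0.0021  0.0013] F [-0.67 -0.46  0.02] mm [-1.1  0.1 22.6] op 0.447
```

>>> apply_moves --series '[{"x": -0.001, "y": 0, "z": 0.02, "wx": 0, "wy": -0.002, "wz": 0, "fingers": -0.1}, {"x": 0, "y": 0, "z": 0.007, "wx": 0, "wy": 0, "wz": 0, "fingers": -0.1}, {"x": 0, "y": 0, "z": 0, "wx": 0, "wy": 0, "wz": 0, "fingers": -0.1}]'

```text
clock: 10.25
tool_pos: [0.5083, -0.1601, 0.0469]
eef_rot: [0.991, 0.13, 0.001, -0.0]
contact_force: [-0.4, 0.4, 0.4]
opening: 0.45
```

>>> apply_moves --force 4 --series '[{"x": 0, "y": 0, "z": 0, "wx": 0, "wy": 0, "wz": 0, "fingers": -1}, {"x": 0, "y": 0, "z": 0, "wx": 0, "wy": 0, "wz": 0, "fingers": -1}, {"x": 0, "y": 0, "z": 0, "wx": 0, "wy": 0, "wz": 0, "fingers": -1}, {"x": 0, "y": 0, "z": 0, "wx": 0, "wy": 0, "wz": 0, "fingers": -1}]'

```text
clock: 10.75
tool_pos: [0.5085, -0.16, 0.0471]
eef_rot: [0.991, 0.13, 0.002, -0.0]
contact_force: [0.2, 0.4, 0.1]
opening: 0.201
```

```bash
python3 -c "
from h import *
go(.507,-.160,.046,.258);print(get_state()['opening']*88)"
```

```text
t10.75 shift [-0.0018 -0.0004  0.0014] turn [ 0.0001 -0.001   0.0012] F [0.2  0.36 0.11] mm [-1.5 -0.4  1.1] op 0.201
17.713673872381225
```

>>> apply_moves --series '[{"x": 0, "y": 0, "z": 0, "wx": 0, "wy": 0, "wz": 0, "fingers": -0.3}, {"x": 0, "y": 0, "z": 0, "wx": 0, "wy": 0, "wz": -0.056, "fingers": -0.3}, {"x": 0, "y": 0, "z": 0, "wx": 0, "wy": 0, "wz": -0.056, "fingers": -0.3}, {"x": 0, "y": 0, "z": 0, "wx": 0, "wy": 0, "wz": -0.056, "fingers": -0.3}, {"x": 0, "y": 0, "z": 0, "wx": 0, "wy": 0, "wz": -0.056, "fingers": -0.3}, {"x": 0, "y": 0, "z": 0, "wx": 0, "wy": 0, "wz": -0.056, "fingers": -0.3}, {"x": 0, "y": 0, "z": 0, "wx": 0, "wy": 0, "wz": -0.053, "fingers": -0.3}, {"x": 0, "y": 0, "z": 0, "wx": 0, "wy": 0, "wz": 0, "fingers": -0.3}]'

```text
clock: 11.75
tool_pos: [0.5087, -0.1605, 0.0476]
eef_rot: [0.784, 0.621, 0.001, 0.002]
contact_force: [-0.3, 0.1, -0.5]
opening: 0.354
```

```bash
python3 -c "
from h import *
go(.5083,-.160,.046,1.305);print(get_state()['opening']*88)"
```

```text
t11.75 shift [ 0.0005 -0.0007  0.002 ] turn [ 0.0013 -0.0001  0.0111] F [-0.25  0.11 -0.5 ] mm [ 0.4 -0.6  1.6] op 0.354
31.180966561063553
```

>>> apply_moves --force 4 --series '[{"x": 0, "y": 0, "z": 0.0018, "wx": 0, "wy": 0, "wz": 0.011, "fingers": -1}, {"x": 0, "y": 0, "z": 0, "wx": 0, "wy": 0, "wz": 0, "fingers": -1}, {"x": 0, "y": 0, "z": 0, "wx": 0, "wy": 0, "wz": 0, "fingers": -1}, {"x": 0, "y": 0, "z": 0, "wx": 0, "wy": 0, "wz": 0, "fingers": -1}]'

```text
clock: 12.25
tool_pos: [0.5088, -0.1599, 0.0461]
eef_rot: [0.797, 0.604, 0.001, 0.001]
contact_force: [0.2, -0.6, 0.7]
opening: 0.204
```

```bash
python3 -c "
from h import *
go(.5083,-.160,.046,1.305);s=get_state();print(s['opening']*88,s['tool_pos'])"
```

```text
t12.25 shift [-0.0003 -0.0005  0.0001] turn [ 0.0012 -0.0001 -0.0023] F [ 0.2  -0.6   0.66] mm [-0.3 -0.4  0.1] op 0.204
17.922267782104754 [ 0.50877785 -0.15985741  0.04610288]
```

>>> apply_moves --force 25 --series '[{"x": 0, "y": 0, "z": 0, "wx": 0, "wy": 0, "wz": 0, "fingers": -1}, {"x": 0, "y": 0, "z": 0, "wx": 0, "wy": 0, "wz": 0, "fingers": -1}, {"x": 0, "y": 0, "z": -0.02, "wx": 0, "wy": 0, "wz": 0, "fingers": -1}, {"x": 0, "y": 0, "z": -0.03, "wx": 0, "wy": 0, "wz": 0, "fingers": -1}, {"x": 0, "y": 0, "z": -0.04, "wx": 0, "wy": 0, "wz": 0, "fingers": -1}, {"x": 0, "y": 0, "z": -0.02, "wx": 0, "wy": 0, "wz": 0.05, "fingers": -1}, {"x": 0, "y": 0, "z": 0, "wx": 0, "wy": 0, "wz": 0.05, "fingers": -1}, {"x": 0, "y": 0, "z": 0, "wx": 0, "wy": 0, "wz": 0.05, "fingers": -1}]'

```text
clock: 13.25
tool_pos: [0.5086, -0.161, 0.1424]
eef_rot: [0.919, 0.394, 0.003, 0.002]
contact_force: [0.7, -0.2, 0.3]
opening: 0.189
```

>>> apply_moves --series '[{"x": 0, "y": 0, "z": 0, "wx": 0, "wy": 0, "wz": 0.05, "fingers": -1}, {"x": 0, "y": 0, "z": 0, "wx": 0, "wy": 0, "wz": 0.05, "fingers": -1}, {"x": 0, "y": 0, "z": 0, "wx": 0, "wy": 0, "wz": 0.05, "fingers": -1}, {"x": 0, "y": 0, "z": 0, "wx": 0, "wy": 0, "wz": 0.045, "fingers": -1}, {"x": 0, "y": 0, "z": 0, "wx": 0, "wy": 0, "wz": 0, "fingers": -1}]'

```text
clock: 13.88
tool_pos: [0.509, -0.1608, 0.148]
eef_rot: [0.996, 0.089, 0.006, 0.001]
contact_force: [-0.3, -0.2, -0.6]
opening: 0.183
```

```bash
python3 -c "
from h import *
go(.5672,.0091,.11,.2);print(get_state()['opening']*88)"
```

```text
t13.88 shift [ 0.1086 -0.1964  0.0483] turn [ 0.0009 -0.0036 -0.0072] F [-0.29 -0.19 -0.59] mm [  86.9 -157.1   38.6] op 0.183
16.10362352356315
```

>>> apply_moves --series '[{"x": 0.03, "y": -0.055, "z": 0, "wx": 0, "wy": -0.003, "wz": -0.006, "fingers": -1}, {"x": 0.03, "y": -0.055, "z": 0, "wx": 0, "wy": 0, "wz": 0, "fingers": -1}, {"x": 0.025, "y": -0.045, "z": 0, "wx": 0, "wy": 0, "wz": 0, "fingers": -1}, {"x": 0.015, "y": -0.027, "z": 0, "wx": 0, "wy": 0, "wz": 0, "fingers": -1}, {"x": 0, "y": 0, "z": 0, "wx": 0, "wy": 0, "wz": 0, "fingers": -1}, {"x": 0, "y": 0, "z": 0, "wx": 0, "wy": 0, "wz": 0, "fingers": -1}]'

```text
clock: 14.62
tool_pos: [0.5609, -0.001, 0.1509]
eef_rot: [0.995, 0.104, 0.002, 0.001]
contact_force: [-0.1, -0.8, -1.5]
opening: 0.181
```

```bash
python3 -c "
from h import *
go(.5672,.0091,.085,.2)"
```

```text
t14.62 shift [ 0.01   -0.0109  0.0824] turn [ 0.0008 -0.0012  0.0024] F [-0.12 -0.82 -1.49] mm [ 8.  -8.7 65.9] op 0.181
```

>>> apply_moves --series '[{"x": 0.01, "y": -0.0108, "z": 0.035, "wx": 0, "wy": -0.001, "wz": 0.002, "fingers": -1}, {"x": 0, "y": 0, "z": 0.035, "wx": 0, "wy": 0, "wz": 0, "fingers": -1}, {"x": 0, "y": 0, "z": 0.008, "wx": 0, "wy": 0, "wz": 0, "fingers": -1}, {"x": 0, "y": 0, "z": 0, "wx": 0, "wy": 0, "wz": 0, "fingers": -1}]'

```text
clock: 15.12
tool_pos: [0.5668, 0.0012, 0.0887]
eef_rot: [0.995, 0.097, 0.001, 0.003]
contact_force: [0.5, -0.2, -0.1]
opening: 0.189
```

```bash
python3 -c "
from h import *
go(.5672,.0091,.08,.2)
im=feel(1);np.save('s7.npy',im)
print('hole px',proj('side',[.5659,.0072,.047]))
A=cv2.resize(im[180:260,310:420],None,fx=7,fy=7,interpolation=cv2.INTER_CUBIC)
cv2.imwrite('pics/s7.png',A[...,::-1])"
```

```text
t15.12 shift [ 0.0024 -0.0096  0.0108] turn [ 0.002  -0.0002 -0.0019] F [ 0.53 -0.16 -0.15] mm [ 2.  -7.7  8.7] op 0.189
F [-0.19  1.47 -0.04] beam px ((0.0698091968126704, -0.08032592589428589), 0.9520937193930149)
t15.18 ang 0.1940 in plate frame [98.2 -7.5] z 0.0890 F tool [-0.19  1.47 -0.04] [-0.029  0.16  -0.006]
hole px [356.71425371 231.62325303]
```

View pics/s7.png

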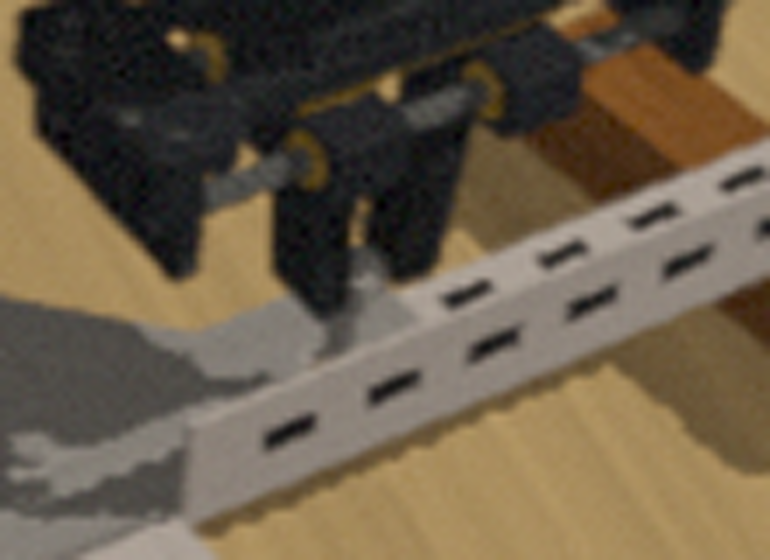

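The side view shows the bolt head held between the fingers at crop (370,270), with a darker streak running down-left to (330,345) that may be its shadow. I'll check numerically that the shank is vertical.

```bash
python3 -c "
from h import *
im=np.load('s7.npy').astype(int).sum(2)//3
print('head',proj('side',[.5668,.0012,.092]),'shank end',proj('side',[.5668,.0012,.060]))
print('cols',list(range(350,374)))
for r in range(212,238):print(r,*im[r,350:374])"
```

```text
head [360.60808705 217.19957523] shank end [358.99006129 228.94626116]
cols [350, 351, 352, 353, 354, 355, 356, 357, 358, 359, 360, 361, 362, 363, 364, 365, 366, 367, 368, 369, 370, 371, 372, 373]
212 20 23 19 11 19 28 24 18 22 31 87 83 41 16 23 15 15 14 27 29 27 20 25 50
213 23 24 19 8 23 27 21 30 16 28 94 78 39 9 22 12 17 25 24 25 25 31 35 68
214 15 23 24 26 16 27 23 13 10 34 102 95 34 24 17 19 17 25 28 30 29 21 43 93
215 25 12 13 20 21 24 22 21 15 32 65 70 56 40 27 6 22 27 27 20 24 26 46 110
216 23 20 22 17 24 21 25 27 26 29 50 69 69 63 42 31 15 22 28 27 22 31 57 112
217 16 28 20 17 24 24 31 26 24 29 58 73 72 82 58 37 21 32 22 19 22 35 75 120
218 19 19 22 20 18 33 30 28 27 31 59 77 87 84 75 48 25 19 24 22 34 65 119 137
219 35 25 21 23 16 26 34 31 17 33 76 91 121 109 83 62 30 31 44 60 76 108 141 158
220 73 34 20 18 29 28 34 35 28 50 97 127 127 121 104 89 76 76 97 122 135 151 160 159
221 114 75 40 17 20 31 27 28 23 40 70 95 111 113 103 117 124 139 158 159 160 162 156 152
222 129 107 72 33 22 35 34 31 19 43 70 86 106 109 119 125 133 151 161 160 157 158 134 91
223 127 127 108 67 32 21
[... 709 characters left out ...]
30 129 130 130 129 132
231 126 124 130 139 127 107 115 124 142 151 144 138 129 128 134 132 132 131 132 129 130 131 132 132
232 126 128 127 131 126 133 145 147 141 135 131 131 132 131 132 129 126 129 122 112 121 130 133 132
233 123 127 136 148 151 145 132 129 129 131 128 132 129 131 127 123 100 79 57 61 111 133 131 131
234 128 142 148 145 138 133 130 133 128 132 128 129 127 125 101 63 39 22 38 71 115 132 128 130
235 145 142 136 133 131 133 130 130 130 129 133 131 105 61 41 22 32 59 85 104 122 132 133 133
236 131 132 131 129 131 131 128 129 126 130 131 133 92 35 34 60 87 115 128 132 132 135 133 132
237 132 131 130 132 131 132 128 130 130 132 131 127 96 61 82 119 130 133 136 131 134 134 132 133
```

The shank shows as columns 357-360 at rows 225-229, against a predicted 359, so the bolt is vertical and centred in the hand. Next I'll align over the hole.

>>> apply_moves --series '[{"x": 0.0025, "y": -0.0096, "z": 0, "wx": 0.001, "wy": 0, "wz": 0, "fingers": -1}, {"x": 0, "y": 0, "z": 0, "wx": 0, "wy": 0, "wz": 0, "fingers": -1}]'

```text
clock: 15.42
tool_pos: [0.5684, 0.0093, 0.0907]
eef_rot: [0.995, 0.097, 0.002, 0.001]
contact_force: [0.2, -0.5, -0.2]
opening: 0.187
```

```bash
python3 -c "
from h import *
go(.5672,.0091,.08,.2)"
```

```text
t15.43 shift [-0.0016 -0.0001  0.0134] turn [ 0.001  -0.0013 -0.0021] F [ 0.19 -0.52 -0.24] mm [-1.2 -0.1 10.7] op 0.187
```

>>> apply_moves --series '[{"x": -0.0015, "y": 0, "z": 0.01, "wx": 0.001, "wy": -0.001, "wz": -0.002, "fingers": -1}, {"x": 0, "y": 0, "z": 0.003, "wx": 0, "wy": 0, "wz": 0, "fingers": -1}, {"x": 0, "y": 0, "z": 0, "wx": 0, "wy": 0, "wz": 0, "fingers": -1}]'

```text
clock: 15.8
tool_pos: [0.5674, 0.0091, 0.0801]
eef_rot: [0.995, 0.1, 0.001, -0.0]
contact_force: [0.7, -1.4, -0.4]
opening: 0.185
```

```bash
python3 -c "
from h import *
go(.5672,.0091,.08,.2)"
```

```text
t15.80 shift [-0.0002 -0.      0.0001] turn [ 0.     -0.0004  0.0002] F [ 0.67 -1.38 -0.35] mm [-0.2 -0.   0.1] op 0.185
```

Well aligned. I'll lower in steps, watching the vertical force.

>>> apply_moves --series '[{"x": 0, "y": 0, "z": 0.003, "wx": 0, "wy": 0, "wz": 0, "fingers": -1}, {"x": 0, "y": 0, "z": 0.003, "wx": 0, "wy": 0, "wz": 0, "fingers": -1}, {"x": 0, "y": 0, "z": 0.002, "wx": 0, "wy": 0, "wz": 0, "fingers": -1}]'

```text
clock: 16.18
tool_pos: [0.5675, 0.0091, 0.0733]
eef_rot: [0.995, 0.1, 0.001, 0.0]
contact_force: [-0.7, 0.9, -0.3]
opening: 0.189
```

```bash
python3 -c "
from h import *
go(.5672,.0091,.08,.2);feel(3)"
```

```text
t16.18 shift [-0.0003 -0.0001 -0.0084] turn [ 0.0001 -0.0004  0.0002] F [-0.71  0.95 -0.31] mm [-0.2 -0.1 -6.7] op 0.189
F [ 0.43 -0.19  0.55] beam px ((0.06822510919460001, -4.9655908824775e-06), 0.9629235908389091)
t16.32 ang 0.2006 in plate frame [100.4  -0.4] z 0.0734 F tool [ 0.4  -0.13  1.07] [-0.022  0.079  0.054]
```

>>> apply_moves --series '[{"x": 0, "y": 0, "z": 0.004, "wx": 0, "wy": 0, "wz": 0, "fingers": -1}, {"x": 0, "y": 0, "z": 0.004, "wx": 0, "wy": 0, "wz": 0, "fingers": -1}]'

```text
clock: 16.58
tool_pos: [0.5677, 0.0092, 0.0669]
eef_rot: [0.995, 0.1, 0.001, -0.0]
contact_force: [0.2, 0.3, -0.5]
opening: 0.185
```

```bash
python3 -c "
from h import *
feel(3)"
```

```text
F [-0.12 -0.23  0.31] beam px ((-0.07839460868777692, 0.20598906443402498), 0.8824563902616501)
t16.73 ang 0.2007 in plate frame [100.4  -0.4] z 0.0668 F tool [-0.93  0.13  0.95] [-0.047  0.098 -0.045]
```

>>> apply_moves --series '[{"x": 0, "y": 0, "z": 0.006, "wx": 0, "wy": 0, "wz": 0, "fingers": -1}, {"x": 0, "y": 0, "z": 0.006, "wx": 0, "wy": 0, "wz": 0, "fingers": -1}, {"x": 0, "y": 0, "z": 0.006, "wx": 0, "wy": 0, "wz": 0, "fingers": -1}, {"x": 0, "y": 0, "z": 0, "wx": 0, "wy": 0, "wz": 0, "fingers": -1}]'

```text
clock: 17.23
tool_pos: [0.5675, 0.0094, 0.0513]
eef_rot: [0.995, 0.1, 0.001, -0.0]
contact_force: [0.4, 0.3, 0.2]
opening: 0.185
```

```bash
python3 -c "
from h import *
feel(3)"
```

```text
F [ 0.23 -0.02  0.61] beam px ((0.00907881620260298, 0.0772441551400398), 0.9496146534383297)
t17.38 ang 0.2008 in plate frame [100.7  -0.2] z 0.0518 F tool [-0.33  0.14  0.63] [0.023 0.088 0.006]
```

>>> apply_moves --series '[{"x": 0, "y": 0, "z": 0.0015, "wx": 0, "wy": 0, "wz": 0, "fingers": -1}, {"x": 0, "y": 0, "z": 0, "wx": 0, "wy": 0, "wz": 0, "fingers": -0.3}, {"x": 0, "y": 0, "z": 0, "wx": 0, "wy": 0, "wz": 0, "fingers": -0.3}, {"x": 0, "y": 0, "z": 0, "wx": 0, "wy": 0, "wz": 0, "fingers": -0.3}, {"x": 0, "y": 0, "z": -0.03, "wx": 0, "wy": 0, "wz": 0, "fingers": -0.3}, {"x": 0, "y": 0, "z": -0.06, "wx": 0, "wy": 0, "wz": 0, "fingers": -0.3}, {"x": 0, "y": -0.03, "z": -0.06, "wx": 0, "wy": 0, "wz": 0, "fingers": -0.3}, {"x": 0, "y": -0.07, "z": -0.03, "wx": 0, "wy": 0, "wz": 0, "fingers": -0.3}]'

```text
clock: 18.38
tool_pos: [0.5519, 0.0828, 0.1971]
eef_rot: [0.995, 0.095, -0.0, 0.002]
contact_force: [0.7, 1.2, -0.6]
opening: 0.354
```

>>> apply_moves --series '[{"x": 0, "y": -0.07, "z": 0, "wx": 0, "wy": 0, "wz": 0, "fingers": -0.3}, {"x": 0, "y": -0.07, "z": 0, "wx": 0, "wy": 0, "wz": 0, "fingers": -0.3}, {"x": 0, "y": -0.07, "z": 0, "wx": 0, "wy": 0, "wz": 0, "fingers": -0.3}, {"x": 0, "y": 0, "z": 0, "wx": 0, "wy": 0, "wz": 0, "fingers": -0.3}]'

```text
clock: 18.88
tool_pos: [0.5189, 0.2589, 0.2002]
eef_rot: [0.995, 0.098, 0.003, -0.001]
contact_force: [0.2, -0.5, -0.2]
opening: 0.348
```

```bash
python3 -c "
from h import *
im=feel(1);np.save('s8.npy',im)
A=cv2.resize(im[190:270,310:425],None,fx=5,fy=5,interpolation=cv2.INTER_CUBIC)[:300]
t,d=snapshot('top');np.savez('t8.npz',im=t,d=d)
B=cv2.resize(t[130:190,290:405],None,fx=5,fy=5,interpolation=cv2.INTER_CUBIC)
cv2.imwrite('pics/st8.png',np.vstack([A,B])[...,::-1])
print('hole px top',proj('top',[.5664,.0093,.051]),'depth z map')
for r in range(146,160):print(r,*[int(round(1000*(lambda o,q:(o+q*d[r,c])[2])(*ray('top',c,r)))) for c in range(318,342)])
"
```

```text
F [-0.26  0.95 -0.46] beam px ((0.055956086949414896, 0.0693211601974113), 1.0079098665714263)
t18.93 ang 0.1920 in plate frame [100.8 251. ] z 0.2002 F tool [-0.26  0.95 -0.46] [-0.118  0.024  0.019]
hole px top [328.79602196 152.31584298] depth z map
146 46 46 45 48 43 46 49 50 43 46 44 46 47 47 47 48 45 47 44 46 43 60 67 80
147 44 45 46 47 46 47 47 44 48 46 44 46 45 48 44 45 46 48 46 47 46 51 66 78
148 45 47 45 48 45 45 45 45 45 54 51 52 51 47 46 46 47 47 48 44 45 51 65 75
149 48 46 48 46 45 45 46 46 54 53 51 54 55 54 45 48 44 45 50 45 46 49 65 73
150 45 44 46 45 46 45 48 53 54 56 54 54 51 52 48 46 47 47 46 46 46 49 58 70
151 44 46 47 47 46 45 47 52 52 51 54 55 56 53 53 46 44 46 46 47 48 43 60 67
152 48 46 47 45 45 46 51 54 55 53 55 55 52 54 54 48 44 47 48 44 45 47 54 64
153 45 45 45 46 47 44 46 54 53 51 54 54 54 59 54 47 49 47 47 47 45 44 49 63
154 46 46 46 44 46 46 45 52 54 56 55 57 54 54 47 44 44 46 45 44 46 47 44 60
155 46 45 44 44 48 45 47 45 53 55 54 52 54 46 44 44 45 48 47 49 42 46 45 59
156 45 49 46 46 46 47 45 45 49 48 46 49 48 43 47 47 47 49 46 45 48 45 45 55
157 47 45 45 44 48 47 48 48 45 45 45 46 47 46 45 48 46 48 46 44 48 46 43 53
158 45 45 47 44 45 47 48 45 46 45 45 46 47 46 47 49 45 50 49 46 44 46 45 48
159 44 43 47 46 45 47 46 46 45 48 45 44 47 45 45 44 46 42 45 49 46 45 46 47
```

View pics/st8.png

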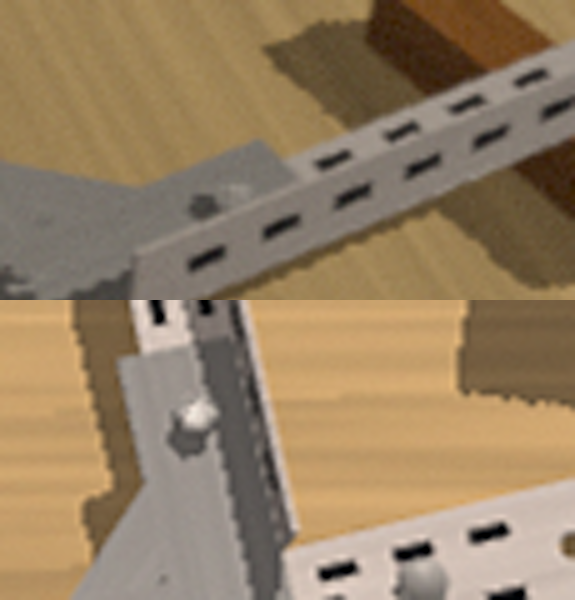

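The bolt is seated: the head's flat top averages about 54 mm against a plate reading of about 46 mm. It is upright beside the leg, and the round bolt is untouched. One last numeric check of the gap between plate and leg.

```bash
python3 -c "
from h import *
d=np.load('t8.npz')['d'];X=[]
V,U=np.mgrid[90:185,300:365]
pts=np.array([(lambda o,q:o+q*d[v,u])(*ray('top',u,v)) for u,v in zip(U.ravel(),V.ravel())])
a=.2;e=np.array([np.cos(a),np.sin(a)]);n=np.array([-e[1],e[0]]);w=pts[:,:2]-P;x=w@e;y=w@n;z=pts[:,2]
h=(abs(x-100e-3)<.015)&(abs(y)<.015)&(z>.0505);print('bolt',x[h].mean(),y[h].mean(),h.sum(),z[h].mean())
for lo,hi in((.04,.13),(.14,.28)):
  k=(z>.054)&(z<.074)&(x>lo)&(x<hi)&(y<-.015)&(y>-.036)
  c=np.polyfit(x[k],y[k],1);r=y[k]-np.polyval(c,x[k]);print('leg',a+np.arctan(c[0]),'y at .1',np.polyval(c,.1),k.sum(),r.std())
k=(z>.054)&(z<.074)&(x>.04)&(x<.28)&(y<-.015)&(y>-.036);c=np.polyfit(x[k],y[k],1);print('all leg',a+np.arctan(c[0]),np.polyval(c,[.1,.134]))
# plate inner edge x .08-.13: highest y with z>.038
E=[]
for q in np.arange(.08,.130,.004):
  s=(abs(x-q)<.002)&(z>.038)&(z<.05)&(y<.045)&(y>0);E.append((q,y[s].max()))
E=np.array(E);c=np.polyfit(E[:,0],E[:,1],1);print('plate edge',a+np.arctan(c[0]),np.polyval(c,[.1,.134]))
"
```

```text
Traceback (most recent call last):
  File "h.py", line 5, in ray
    m=camera_model(cam);K=np.array(m["camera_matrix"]);T=np.array(m["world_from_camera"])
ValueError: time passes only in moves, steps and waits
```

```bash
python3 -c "
from h import *
d=np.load('t8.npz')['d']
m=camera_model('top');K=np.array(m['camera_matrix']);T=np.array(m['world_from_camera'])
V,U=np.mgrid[90:185,300:365];U=U.ravel();V=V.ravel();D=d[V,U]
c=(np.linalg.inv(K)@np.vstack([U,V,np.ones(U.size)])*D).T*[1,-1,-1]
pts=c@T[:3,:3].T+T[:3,3]
a=.2;e=np.array([np.cos(a),np.sin(a)]);n=np.array([-e[1],e[0]]);w=pts[:,:2]-P;x=w@e;y=w@n;z=pts[:,2]
h=(abs(x-100e-3)<.015)&(abs(y)<.015)&(z>.0505);print('bolt',x[h].mean(),y[h].mean(),h.sum(),z[h].mean())
for lo,hi in((.04,.13),(.14,.28),(.04,.28)):
  k=(z>.054)&(z<.074)&(x>lo)&(x<hi)&(y<-.015)&(y>-.036)
  c=np.polyfit(x[k],y[k],1);r=y[k]-np.polyval(c,x[k]);print('leg',a+np.arctan(c[0]),np.polyval(c,[.1,.134]),k.sum(),r.std())
E=[]
for q in np.arange(.085,.130,.004):
  s=(abs(x-q)<.003)&(z>.038)&(z<.05)&(y<.045)&(y>0);E.append((q,y[s].max()))
E=np.array(E);c=np.polyfit(E[:,0],E[:,1],1);print('plate edge',a+np.arctan(c[0]),np.polyval(c,[.1,.134]))
"
```

```text
bolt 0.10050552148731813 0.0013564836186171546 54 0.053595491590651745
leg 0.19517907963482062 [-0.02436964 -0.02453355] 68 0.0003152219767415576
leg 0.19360505718769372 [-0.02416543 -0.02438286] 71 0.0002920865176667811
leg 0.19546423960687365 [-0.02435397 -0.02450819] 146 0.0003062374676823276
plate edge 0.20899004485467304 [0.02966437 0.02997004]
```

The leg face to the plate's inner edge measures 54.5 mm at the free end (54 mm nominal), and the bolt to the leg 25.7 mm (26 mm nominal). The plate is flush, so I'm handing in.

```bash
python3 -c "
from plant import *
print(finish_job())"
```

```text
the job is handed in; nothing more can be done
None
```

I swung the plate against the beam's standing leg and dropped the hex-headed bolt through the free hole and slot. I handed the job in at about 19 s; no verdict was reported.

- **Pushing the plate:** I used closed fingers near the free corner and stopped when the force rose to 3–4 N and held. One reading touched 5 N, the stated slip point. Image tracking showed no lasting beam shift (under 0.1 px in the last check). A 0.2 px reading during insertion was gone at the next check.
- **Bolt:** It went in without resistance. The head's top reads about 54 mm, which is 8 mm above the plate's reading, so it sits flat and fully home. Head to leg measures 25.7 mm, against 26 mm for a flush plate.
- **Flushness:** Leg to inner edge measures 54.5 mm at the free end, against 54 mm nominal, so the gap is about 0.5 mm, with roughly 1 mm of noise.
- **Other things:** The round-headed bolt looks unmoved in the last picture, and the arm stayed away from the spanner. The arm ended clear of everything.

The plate's angle read 0.193 rad from its hole and 0.209 rad from its edge, against 0.195 rad for the leg. That spread is measurement noise, equivalent to about 2 mm at the free end. One beam-tracking reading was invalid because the gripper blocked the view; the top camera showed no shift at that point.

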